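# Unlock the label unwinder and hold its carriage at the threading mark

### The arm

A 7-joint arm with a two-finger parallel gripper is mounted at the origin on the work surface. World frame = base frame: x ahead of the robot, y to its left, z up, the work surface at z = 0. Lengths are in m, angles in rad, forces in N, time in s.
With the tool pointing down it reaches from about 0.425 to 0.925 m from the base axis. Payload 6.8 kg.
Tool frame: the origin (TCP) lies on the front face of the gripper's body, between the roots of the fingers; the fingertips stand 73 mm ahead of it and the grasp point (between the pads) lies 54 mm ahead of it (env.nose_length is the distance from the TCP to the fingertips, in m); z points along the fingers, y is the line along which they close (so a half turn about z gives the same grasp; the last joint's range is limited). The gripper opens to 85 mm and grips with 20 to 120 N. Pads are 22 mm wide; open, the fingers measure 114 mm over their backs; the gripper's body (76 mm by 85 mm) begins 54 mm behind the grasp point. The pads swing forward as they close: fully open they stand 13 mm farther back than shut.
Start: joints at [1.014, 0.477, 0.022, 1.555, -0.011, 1.109, -0.083], TCP at [0.293, -0.608, 0.304] pointing down, gripper open.
Joint ranges: [-2.96, 2.96], [-0.34, 2.1], [-1.41, 1.46], [0.24, 2.44], [-1.37, 4.51], [0.17, 1.92], [-2.96, 2.96]. Speed limits (rad/s): [2.39, 2.39, 3.14, 3.14, 3.14, 3.14, 3.14].

### API

Orientations are given as a unit quaternion [w, x, y, z].
In Python, from cell import env, kin, camera, calibration, job gives the robot as it stands. The module is installed in compiled form; this text tells all that it offers. Calls block until the motion is done:
- env.reach(position, orientation): joint-space move of the TCP to a pose.
- env.movel(position, velocity=0.15, rot=None, stop_force=None): straight line of the TCP; rot=None keeps the orientation; velocity is the mean speed in m/s. With stop_force (N) it stops when the force on the tool has changed by that much, and returns True; else False.
- env.goto_joints(angles): joint-space move.
- env.grip(opening, f_grip=None): finger opening in m; f_grip is the grip in N (None keeps the last); returns when the fingers have stopped.
- env.dwell(seconds).
- kin.inverse_kinematics(position, orientation): joint angles nearest the present ones, or None.
- env.get_state(): the state.
- camera(name): name is "side" or "top" or "wrist"; returns (picture, depth): 400x640x3 uint8, blue, green, red; 400x640 float32, m along the optical axis (not along the pixel's ray), 0 where there is no reading.
- calibration(name): a dict with "fx", "fy", "cx", "cy" (pixels), "rvec" (rotation vector, rad) and "tvec" (3), from world to camera coordinates, as OpenCV has them. Camera axes: x right, y down, z forward; pixel columns grow to the right and rows downward; lengths in m; the calibration is good to about 2 mm. A picture is of the moment at which its call begins: read the wrist's pose just before it. calibration takes no time and is no camera call; for the wrist camera it gives the pose at the moment of the call.
A pose or a line that the arm cannot do raises env.PlanningError and nothing moves.
- job.job_done(): hands the job in; it is judged then, once.
The state is a dict: "time": time; "qpos": joint angles; "joint_velocities": joint speeds; "joint_torque": joint torques, N m; "tcp_pos": TCP position; "orientation": TCP orientation; "force": force on the tool from outside, world axes, zero at the start; "torque": the same for the moment, N m; "opening": finger opening in m; "gripper_force": force on a finger pad.
Only numpy, scipy, OpenCV 4.12 (cv2) and the standard library are available. Lean on these libraries where they do the work, as an engineer would, in place of code of your own. Each camera call takes 0.05 s, during which the arm holds its last target. There are 200 camera calls.

### The job

Ready the label unwinder for threading: take the mallet and knock the lock pin on top of the unwinder's housing all the way down with it (do not press the pin with the gripper), then set the mallet back on its rubber mat, standing on its striking face as you found it, and let go of it. Then pull the spring-return carriage out by its upright handle until the pointer on the carriage's side lines up with the pointer of the marker clamp beside it, and finish while still gripping the handle and holding it there: if let go it springs back. Leave the other things on the bench where they are.

Things in the scene. Friction and masses are not known exactly. Their poses are not given: they have to be found in the camera images.
- unwinder: Fixed label unwinder: aluminium base plate 400 x 130 x 14 mm (x -185 to 215), grey lock housing (x 10 to 80, 118 wide, top at z 60 mm), behind it a flat-lying label roll (100 mm across at x 155, spindle top z 70). Origin at bench level on the plate's centre line, x along the plate; the carriage comes out to -x, roughly towards the robot. A rail 30 mm high at y 36 to 48 in front of the housing.
- pin: Steel lock pin on the housing: head a disc 24 mm across, 8 mm thick, on a 14 mm shank; origin at the centre of the head's underside, z up (its top face is 8 mm above), at unwinder x 45, y 0. Up (locked): origin at unwinder z 72 to 74 mm; fully down: z 60. It needs about 9 N, straight down, stops rigidly and stays where it is driven. While up it blocks the carriage.
- carriage: Spring-return carriage with an upright black handle block: 20 mm along the pull (x), 34 mm across (y), 40 mm tall, its top 6 mm a 24 x 38 mm cap. Origin at the centre of the handle's foot, 32 mm above the bench; axes as the unwinder's (pull is -x). Home: unwinder x -60; end stop 100 mm out, mark 45 to 75 mm out. The spring pulls back 4 N at home, 9 to 12 N at the mark.
- index (a point): Tip of the pointer, a 3.5 mm wide steel finger on the carriage's -y side; moves with the carriage. Axes as the unwinder's.
- mark (a point): Tip of the fixed marker clamp's pointer (3.5 mm wide) on the carriage's -y side; clamp block 22 x 24 mm, top 33 mm above the bench. Axes as the unwinder's: the carriage is at the mark when index and mark have the same x (the tips then nearly touch across y). The clamp stands elsewhere along the base each time and does not move.
- mallet: Mallet, about 0.45 kg, standing on a striking face: white nylon head 46 x 46 mm, 68 mm tall; wooden handle 22 mm wide (y), 26 mm tall (z), level along +x from x 23 to 173 mm, a 26 mm wide knob at its end (x 167 to 185). Origin at the centre of the lower striking face, z up; handle axis 36 mm above it; centre of mass near x = 10 mm.
- mallet_grip (a point): A good place to grip the mallet's handle from above, at mallet x = 50 mm, z = 36 mm (on the handle's axis); x along the handle.
- mat: Black rubber mat, 280 x 150 x 4 mm, fixed flat on the bench, where the mallet stands; origin at the centre of its underside, x along its length.
- spare_roll: Bystander: spare label roll, 72 mm across and 50 mm tall, lying flat; origin at the centre of its underside.
- spray: Bystander: white bottle, 56 mm across, 130 mm tall; origin at the centre of its underside.
- tape_gun: Bystander: desk tape dispenser, 120 x 50 mm, 80 mm tall; origin at the centre of its underside.
- knife: Bystander: box knife, 160 x 22 x 18 mm, lying along its x; origin at the underside of the middle of its handle.
- clip_tray: Bystander: white open tray, 130 x 100 x 35 mm; origin at the centre of its underside.
- jar: Bystander: jar, 64 mm across, 80 mm tall; origin at the centre of its underside.
- carton: Bystander: small closed carton, 110 x 80 x 60 mm; origin at the centre of its underside.
There are look-alikes about, which are no part of the job. Of the things shaped like the part that bears mark, the dark steel one is meant.

How it is judged:
By the outcome, as a careful person would: the job done as asked, in the order asked, and still so for the second after the job is handed in, while the arm keeps its last pose, push and grip.
It also fails if it takes over 72 s, if anything falls off the work surface, if the arm or the gripper's body presses on something with over 40 N, if the wrist force passes 120 N, or if a joint passes its speed limit or range.

## Working session

There is one attempt and no reset: what is moved stays moved. The work goes in short steps, each a Python script; the robot and the scene stay as the last script left them, time stands still between calls to the robot, and variables do not carry over. Pictures are saved under pics/ and viewed, at most 10 in all, crops included, and the job is handed in when it is done.

```bash
mkdir -p pics
cat > h.py <<'E'
import numpy as np, cv2
from cell import env, kin, camera, calibration, job
def cal(n):
    c=calibration(n); R=cv2.Rodrigues(np.array(c["rvec"],float))[0]
    return c,R,np.array(c["tvec"],float).ravel()
def ray(C,u,v):
    c,R,t=C; d=R.T@np.array([(u-c["cx"])/c["fx"],(v-c["cy"])/c["fy"],1.]); return -R.T@t,d
def plane(C,u,v,z):
    o,d=ray(C,u,v); return o+d*(z-o[2])/d[2]
def deproj(C,dep,u,v):
    o,d=ray(C,u,v); return o+d*dep[int(v),int(u)]
def cloud(C,dep):
    c,R,t=C; v,u=np.mgrid[:dep.shape[0],:dep.shape[1]]
    p=np.stack([(u-c["cx"])/c["fx"]*dep,(v-c["cy"])/c["fy"]*dep,dep],-1)
    return (p-t)@R
def proj(C,P):
    c,R,t=C; q=R@np.asarray(P,float)+t; return c["fx"]*q[0]/q[2]+c["cx"],c["fy"]*q[1]/q[2]+c["cy"]
def tri(*rs):
    A=np.zeros((3,3));b=np.zeros(3)
    for o,d in rs:
        d=d/np.linalg.norm(d);M=np.eye(3)-np.outer(d,d);A+=M;b+=M@o
    return np.linalg.solve(A,b)
E
python3 - <<'E'
from h import *
for n in ["side","top","wrist"]:
    C=cal(n);im,d=camera(n);cv2.imwrite(f"pics/{n}0.png",im);np.savez(f"{n}0.npz",im=im,d=d,rvec=C[0]["rvec"],tvec=C[2])
    print(n,-C[1].T@C[2],C[1][2],C[0]["fx"],(d>0).mean())
s=env.get_state();print(s)
E
```

```text
side [0.16277786 0.63658075 0.83090447] [ 0.34753642 -0.61771329 -0.70544222] 411.7206585427762 0.9959609375
top [0.3475455  0.01310987 1.33226816] [ 0.15155653  0.00145622 -0.98844752] 406.25797803853226 0.99616015625
wrist [ 0.36009292 -0.57491987  0.3738757 ] [-0.26494651 -0.12519498 -0.95610123] 338.677056373576 0.99587890625
{'time': 0.15, 'qpos': array([ 1.0139032 ,  0.47760348,  0.02234729,  1.55622217, -0.01151987,
        1.10926998, -0.08309637]), 'joint_velocities': array([-3.60756803e-05, -3.08296267e-03,  8.79825721e-04, -3.60285354e-03,
       -1.45123036e-03,  7.01220298e-04, -9.99175493e-04]), 'joint_torque': array([ 3.36057696e-03, -5.96924078e+01,  1.61073022e+00, -2.81490701e+01,
        1.28147277e-02,  6.48513000e-03,  2.86361706e-05]), 'tcp_pos': array([ 0.29272126, -0.60783803,  0.30315442]), 'orientation': array([-6.60593098e-04,  9.74926992e-01,  2.22523905e-01, -1.90808598e-04]), 'force': array([ 0.30572746, -0.24034204,  0.69535642]), 'torque': array([-0.02018285, -0.0121757 ,  0.05311796]), 'gripper_force': 0.0, 'opening': 0.08540973573985208}
```

View pics/top0.png

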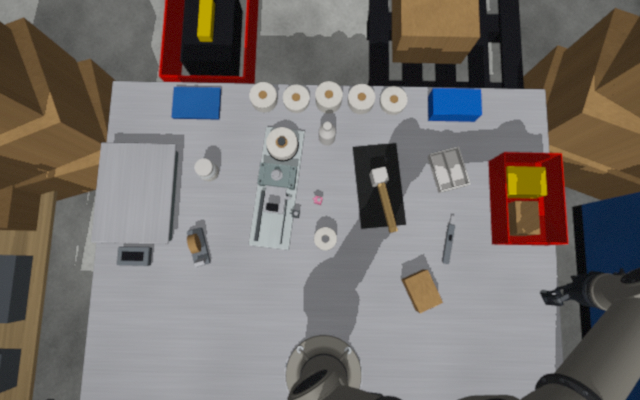

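View pics/side0.png

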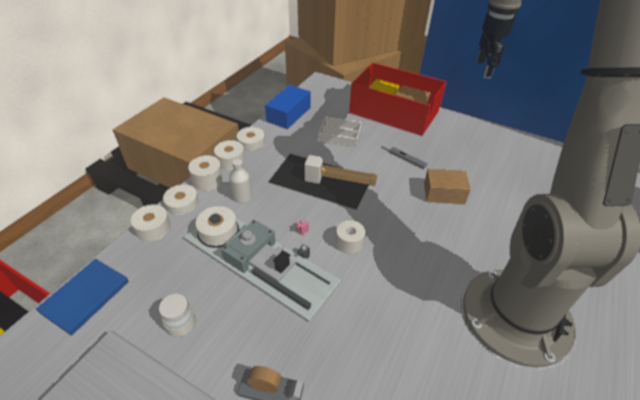

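Top view: mallet head at (380,175), handle ending near (392,230), pin about (277,173), carriage handle (273,202), dark clamp (296,212); the pink clamp (318,198) is a look-alike. The side view shows the same scene. Next I'll measure these from both views.

```bash
cat > m.py <<'E'
from h import *
def load(n):
    z=np.load(f"{n}0.npz");C=(calibration(n),cv2.Rodrigues(z["rvec"])[0],z["tvec"]);return C,z["im"],z["d"]
for n in ["top","side"]:
    C,im,d=load(n);P=cloud(C,d);hsv=cv2.cvtColor(im,cv2.COLOR_BGR2HSV);H,S,V=cv2.split(hsv)
    x,y,z=P[...,0],P[...,1],P[...,2]
    print(n)
    bx=lambda a,b,c,e:(x>a)&(x<b)&(y>c)&(y<e)
    def rep(name,m):
        if m.sum()<3: print(name,m.sum());return
        Q=P[m];r=cv2.minAreaRect(Q[:,:2].astype(np.float32)*1000)
        print(name,m.sum(),"med",Q.mean(0).round(4),"zmed",np.median(Q[:,2]).round(4),"rect",np.round(r[0],1),np.round(r[1],1),round(r[2],1))
    mp=P[175,380] if n=="top" else P[162,313]
    near=bx(mp[0]-.25,mp[0]+.1,mp[1]-.15,mp[1]+.12)
    wood=near&(S>90)&(z>.03)&(z<.08)&(H>5)&(H<30)
    rep("wood",wood)
    if wood.sum()>10:
        q=P[wood][:,:2];w,v=np.linalg.eigh(np.cov(q.T));print("dir",v[:,1],np.degrees(np.arctan2(v[1,1],v[0,1])))
    rep("head top",near&(z>.062)&(z<.085)&(S<60))
    rep("mat",near&(V<60)&(z<.015)&(z>-.01))
    up=P[173,277] if n=="top" else P[237,247]
    print("pin px",up)
    nu=bx(up[0]-.3,up[0]+.2,up[1]-.12,up[1]+.12)
    rep("pin top",bx(up[0]-.05,up[0]+.05,up[1]-.05,up[1]+.05)&(z>.070)&(z<.095))
    rep("housing top",bx(up[0]-.06,up[0]+.06,up[1]-.09,up[1]+.09)&(z>.054)&(z<.067))
    rep("plate",nu&(z>.008)&(z<.02))
    rep("handle",bx(up[0]-.16,up[0]-.06,up[1]-.07,up[1]+.07)&(z>.06)&(z<.085))
    rep("clamp",bx(up[0]-.25,up[0]-.05,up[1]-.10,up[1]-.03)&(z>.022)&(z<.045)&(S<100))
    rep("all>.02 near",bx(.4,.8,-.45,.3)&(z>.09))
    im2=im[120:260,230:440] if n=="top" else im[140:320,180:390]
    cv2.imwrite(f"pics/{n}z.png",cv2.resize(im2,None,fx=3.6 if n=="top" else 3.3,fy=3.6 if n=="top" else 3.3,interpolation=cv2.INTER_CUBIC))
E
python3 m.py
```

```text
top
wood 384 med [ 0.5184 -0.1904  0.0529] zmed 0.0538 rect [ 518.3 -191.7] [156.1  23.3] 14.2
dir [-0.96816594 -0.25030923] -165.504188277394
head top 209 med [ 0.62   -0.1649  0.0729] zmed 0.073 rect [ 620.7 -165.9] [45.8 46.5] 15.8
mat 2608 med [ 0.5904 -0.1691  0.0053] zmed 0.0053 rect [ 592.6 -173.1] [263.8 145.3] 5.8
pin px [0.61577168 0.15749681 0.08274589]
pin top 44 med [0.6157 0.1622 0.0828] zmed 0.083 rect [615.6 162.2] [21.  20.6] 49.8
housing top 744 med [0.6151 0.1622 0.0615] zmed 0.0616 rect [616.5 162.8] [117.8  71.3] 84.0
plate 2153 med [0.5328 0.1645 0.0152] zmed 0.0154 rect [558.9 157.2] [468.6 229.2] 3.7
handle 94 med [0.5117 0.1736 0.0728] zmed 0.0728 rect [511.9 173.6] [38.  23.9] 82.9
clamp 67 med [0.5005 0.1054 0.0337] zmed 0.0337 rect [469.1 108.6] [ 34.9 164. ] 89.3
all>.02 near 159 med [0.7531 0.006  0.1111] zmed 0.1033 rect [684.3  70. ] [ 43.6 241.4] 48.9
side
wood 530 med [ 0.5177 -0.1866  0.0476] zmed 0.0504 rect [ 518.  -190.4] [157.   24.8] 13.0
dir [-0.97108569 -0.23873121] -166.1883324531234
head top 200 med [ 0.6167 -0.1619  0.0718] zmed 0.0726 rect [ 618.8 -165.8] [45.1 47.6] 16.1
mat 1810 med [ 0.5851 -0.151   0.0052] zmed 0.0052 rect [ 592.  -173.2] [264.5 145.3] 5.6
pin px [0.60769984 0.16863453 0.08246396]
pin top 76 med [0.6129 0.1626 0.0812] zmed 0.0818 rect [614.2 162. ] [21.6 22.5] 36.4
housing top 1099 med [0.6116 0.166  0.061 ] zmed 0.0611 rect [614.6 161.2] [119.6  74.6] 83.6
plate 3300 med [0.5053 0.1825 0.015 ] zmed 0.015 rect [583.9 155.7] [149.5 402.9] 84.3
handle 167 med [0.5084 0.1738 0.0715] zmed 0.0726 rect [508.9 171.6] [38.9 23.7] 83.0
clamp 146 med [0.5067 0.1104 0.0325] zmed 0.0331 rect [519.1 115.5] [85.7 28. ] 28.3
all>.02 near 224 med [0.7523 0.0091 0.1106] zmed 0.1064 rect [754.2   6.8] [44.6 36.5] 51.3
```

View pics/topz.png

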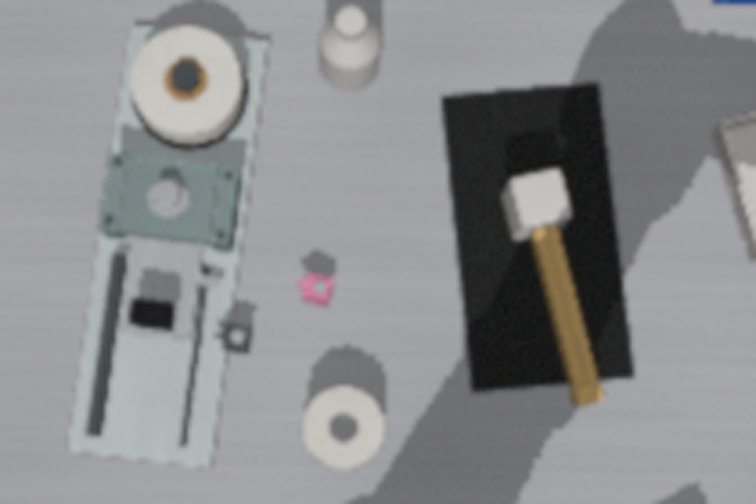

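Views agree: mallet head about (0.620,-0.166), handle direction about -165.8° and axis near z=0.04. Pin is at (0.615,0.162), unwinder yaw about -6.5°. Moving to the mallet now.

```bash
cat >> h.py <<'E'
def quat(deg):  # tool down, tool x at heading deg
    a=np.radians(deg)/2; return np.array([0,np.cos(a),np.sin(a),0.])
def st(*k):
    s=env.get_state(); print({i:np.round(s[i],4) for i in ("time",)+k}); return s
a=np.radians(-165.8); MX=np.array([np.cos(a),np.sin(a),0]); HEAD=np.array([.6197,-.1658,.004])
GRIP=HEAD+.05*MX+[0,0,.036]
PIN=np.array([.615,.1621,0])
E
python3 - <<'E'
from h import *
for n,p in [("grip",GRIP+[0,0,.054]),("strike",PIN+.05*MX+[0,0,.18]),("car",np.array([.45,.18,.11]))]:
    for d in ([14.2,-165.8] if n!="car" else [-96.5,83.5]):
        q=kin.inverse_kinematics(p,quat(d)); print(n,d,None if q is None else np.round(q,2))
q=quat(14.2)
env.reach(GRIP+[0,0,.154],q); st("tcp_pos","qpos")
C=cal("wrist");im,d=camera("wrist");cv2.imwrite("pics/w1.png",im)
P=cloud(C,d);S=cv2.cvtColor(im,cv2.COLOR_BGR2HSV)
m=(S[...,1]>90)&(S[...,0]>5)&(S[...,0]<30)&(P[...,2]>.03)&(P[...,2]<.07)
Q=P[m];print(m.sum(),np.median(Q[:,2]),cv2.minAreaRect(Q[:,:2].astype(np.float32)*1000))
m=(S[...,1]<60)&(P[...,2]>.062)&(P[...,2]<.085)&(np.linalg.norm(P[...,:2]-HEAD[:2],axis=-1)<.06)
Q=P[m];print(m.sum(),np.median(Q[:,2]) if m.sum() else 0,cv2.minAreaRect(Q[:,:2].astype(np.float32)*1000) if m.sum() else 0)
E
```

```text
grip 14.2 [ 0.28  0.62 -0.1   1.88  0.1   0.65 -1.21]
grip -165.8 [ 0.64  0.7  -0.59  1.85  0.55  0.76  1.56]
strike 14.2 [ 0.    0.52 -0.48  1.85  0.32  0.84 -1.96]
strike -165.8 [ 0.23  0.61 -0.8   1.84  0.54  0.92  1.  ]
car -96.5 [ 0.39  0.82 -1.19  2.09  0.98  0.96  1.67]
car 83.5 [ 0.13  0.59 -0.8   2.11  0.66  0.71 -1.22]
{'time': np.float64(2.05), 'tcp_pos': array([ 0.571 , -0.1796,  0.1942]), 'qpos': array([ 0.2936,  0.4787, -0.122 ,  1.8336,  0.0768,  0.8334, -1.1915])}
5850 0.05376153684849987 ((522.491943359375, -193.10841369628906), (148.64102172851562, 24.61355209350586), 13.67198657989502)
6405 0.07269682240351596 ((620.2728271484375, -167.1348876953125), (45.61845397949219, 46.28392791748047), 14.027255058288574)
```

View pics/w1.png

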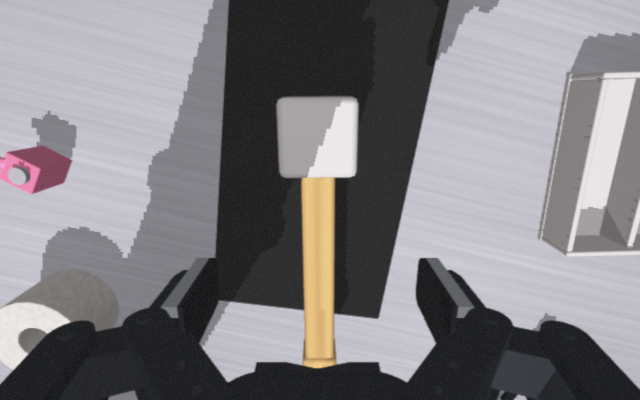

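The wrist view shows the mallet centred between the fingers: head at (317,137), handle running down column 318. Now grasp, lift, and check for tilt.

```bash
sed -i 's/\[.6197,-.1658,.004\]/[.6200,-.1665,.004]/; s/radians(-165.8)/radians(-166.0)/' h.py
cat >> h.py <<'E'
def headplane():
    C=cal("wrist");t=env.get_state()["tcp_pos"];im,d=camera("wrist");P=cloud(C,d)
    h=t+[0,0,-.022]-.05*MX
    S=cv2.cvtColor(im,cv2.COLOR_BGR2HSV)[...,1]
    m=(S<60)&(np.linalg.norm(P[...,:2]-h[:2],axis=-1)<.03)&(abs(P[...,2]-h[2])<.02)
    m=cv2.erode(m.astype(np.uint8),np.ones((9,9)))>0
    Q=P[m]; A=np.c_[(Q[:,:2]-h[:2]),np.ones(len(Q))]; k=np.linalg.lstsq(A,Q[:,2],rcond=None)[0]
    print("head top n",m.sum(),"z-TCP",round(k[2]-t[2],4),"tilt deg along/across",np.round(np.degrees([k[:2]@MX[:2],k[:2]@[-MX[1],MX[0]]]),2),"centre",np.round(cv2.minAreaRect(Q[:,:2].astype(np.float32))[0],4)); return im
E
python3 - <<'E'
from h import *
headplane()
env.movel(GRIP+[0,0,.053],.15,rot=quat(14.0))
env.grip(0.0,110)
s=st("tcp_pos","opening","gripper_force","force"); np.save("grasp.npy",s["tcp_pos"])
headplane()
env.movel(s["tcp_pos"]+[0,0,.03],.1)
headplane(); st("tcp_pos","opening","force","torque")
E
```

```text
head top n 0 z-TCP -0.1942 tilt deg along/across [0. 0.] centre [0. 0.]
{'time': np.float64(3.5833), 'tcp_pos': array([ 0.5717, -0.1788,  0.0936]), 'opening': np.float64(0.0205), 'gripper_force': np.float64(107.2731), 'force': array([-1.5334, -0.5026,  5.7399])}
head top n 15440 z-TCP -0.0208 tilt deg along/across [ 0.31 -0.07] centre [ 0.6209 -0.1664]
head top n 15678 z-TCP -0.021 tilt deg along/across [ 0.56 -0.02] centre [ 0.6209 -0.1663]
{'time': np.float64(4.1417), 'tcp_pos': array([ 0.5712, -0.1787,  0.123 ]), 'opening': np.float64(0.0207), 'force': array([ 0.1775, -0.0809, -3.2801]), 'torque': array([-0.0854,  0.1769, -0.0054])}
```

Run:
```python
from h import *
g=np.load("grasp.npy"); q=quat(14.0)
env.movel(g+[0,0,.12],.25)
T=PIN-(HEAD-g); 
env.movel([T[0],T[1],g[2]+.12],.3)
st("tcp_pos","force")
env.movel([T[0],T[1],.180],.15)
r=env.movel([T[0],T[1],.152],.025,stop_force=20)
print(r);st("tcp_pos","force","torque","opening")
headplane()
```

```text
{'time': np.float64(5.8917), 'tcp_pos': array([0.5667, 0.1474, 0.2129]), 'force': array([-0.0312, -0.862 , -3.9917])}
True
{'time': np.float64(7.15), 'tcp_pos': array([0.5668, 0.1499, 0.1574]), 'force': array([-0.8661, -0.1721,  5.5456]), 'torque': array([-0.0112,  0.0607,  0.0072]), 'opening': np.float64(0.0207)}
head top n 16141 z-TCP -0.0207 tilt deg along/across [0.25 0.01] centre [0.6161 0.1622]
```

Run:
```python
from h import *
g=np.load("grasp.npy")
p=env.get_state()["tcp_pos"]
print(env.movel(p-[0,0,.006],.02,stop_force=22));st("tcp_pos","force")
env.movel([p[0],p[1],.215],.2)
env.movel([g[0],g[1],.215],.3)
headplane();st("tcp_pos")
C=cal("top");im,d=camera("top");P=cloud(C,d)
m=(np.linalg.norm(P[...,:2]-PIN[:2],axis=-1)<.009)&(P[...,2]>.05);print("pin top z",np.median(P[m][:,2]),m.sum())
env.movel(g+[0,0,.02],.2)
print(env.movel(g-[0,0,.004],.03,stop_force=4));st("tcp_pos","force")
```

```text
True
{'time': np.float64(7.4083), 'tcp_pos': array([0.5669, 0.15  , 0.1574]), 'force': array([-3.1961, -0.0728,  8.5455])}
head top n 16338 z-TCP -0.0213 tilt deg along/across [ 0.84 -0.11] centre [ 0.6209 -0.1639]
{'time': np.float64(9.15), 'tcp_pos': array([ 0.5719, -0.1762,  0.2147])}
pin top z 0.069751599326043 25
True
{'time': np.float64(10.5), 'tcp_pos': array([ 0.5715, -0.1789,  0.0937]), 'force': array([-0.8886,  0.0931,  4.1399])}
```

Pin is down (top reads 69.8 mm including the 1.6 mm bias seen on the housing top). Release the mallet and go to the carriage.

Run:
```python
from h import *
g=np.load("grasp.npy")
env.grip(.05); env.dwell(.2)
p=env.get_state()["tcp_pos"]
env.movel(p+[0,0,.11],.2)
C=cal("wrist");im,d=camera("wrist");P=cloud(C,d);S=cv2.cvtColor(im,cv2.COLOR_BGR2HSV)
m=(S[...,1]<60)&(P[...,2]>.062)&(P[...,2]<.085)&(np.linalg.norm(P[...,:2]-HEAD[:2],axis=-1)<.06)
Q=P[m];print(m.sum(),np.median(Q[:,2]),Q[:,2].std(),cv2.minAreaRect(Q[:,:2].astype(np.float32)*1000))
u=np.radians(-6.5); UX=np.array([np.cos(u),np.sin(u),0])
H=np.array([.5105,.1730,0])
env.reach(H-.02*UX+[0,0,.22],quat(-96.5))
env.grip(.085)
st("tcp_pos","qpos","opening")
C=cal("wrist");im,d=camera("wrist");cv2.imwrite("pics/w2.png",im);np.savez("w2.npz",im=im,d=d,rvec=C[0]["rvec"],tvec=C[2])
P=cloud(C,d);x,y,z=P[...,0],P[...,1],P[...,2]
m=(z>.066)&(z<.08)&(np.linalg.norm(P[...,:2]-H[:2],axis=-1)<.035)
Q=P[m];print("cap",m.sum(),np.median(Q[:,2]),cv2.minAreaRect(Q[:,:2].astype(np.float32)*1000))
```

```text
5997 0.07271094373350698 0.0009938937881515937 ((619.8345947265625, -166.82752990722656), (45.51407241821289, 46.13884353637695), 13.686665534973145)
{'time': np.float64(14.15), 'tcp_pos': array([0.4907, 0.1751, 0.22  ]), 'qpos': array([-1.3505,  0.7049,  1.2783,  2.052 , -0.8117,  1.0261, -2.9117]), 'opening': np.float64(0.0852)}
cap 1883 0.0727950529334947 ((510.44085693359375, 172.44564819335938), (38.174373626708984, 24.13645362854004), 84.0927963256836)
```

View pics/w2.png

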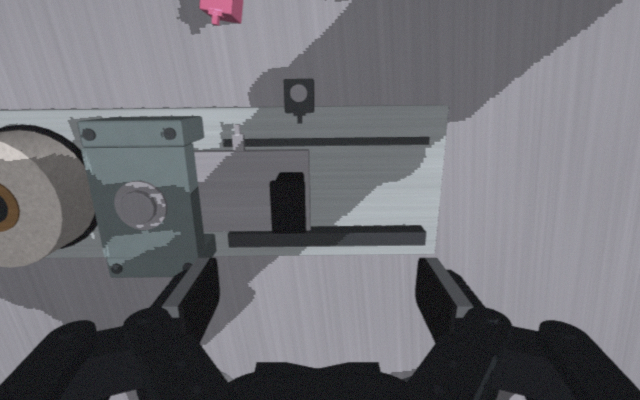

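The mallet stands upright back at its place. In this view the handle cap is near (290,200), the dark clamp's pointer tip is about (299,122), and the index finger about (238,125). The joint branch is near its limits, so I'll check feasibility and zoom in on the pointers.

Run:
```python
from h import *
z=np.load("w2.npz");C=(calibration("wrist"),cv2.Rodrigues(z["rvec"])[0],z["tvec"]);im,d=z["im"],z["d"]
cv2.imwrite("pics/w2z.png",cv2.resize(im[70:160,210:330],None,fx=6,fy=6,interpolation=cv2.INTER_CUBIC))
P=cloud(C,d)
for r in (112,116,119,122,125): print(r,"mark row cols",[f"{c}:{im[r,c].max()}/{P[r,c,2]*1000:.0f}" for c in range(292,308,1)])
H=np.array([.5105,.1725,0]);u=np.radians(-6.5);UX=np.array([np.cos(u),np.sin(u),0])
for o in (0,.03,.06,.08):
  for zz in (.2,.107):
    q=kin.inverse_kinematics(H-o*UX+[0,0,zz],quat(-96.5));print(o,zz,None if q is None else np.round(q,2))
```

```text
112 mark row cols ['292:66/35', '293:55/34', '294:53/34', '295:51/34', '296:58/33', '297:50/34', '298:54/34', '299:49/34', '300:51/33', '301:49/33', '302:53/35', '303:50/34', '304:47/33', '305:50/34', '306:60/34', '307:64/35']
116 mark row cols ['292:113/16', '293:113/15', '294:105/15', '295:100/15', '296:95/15', '297:74/13', '298:52/36', '299:49/35', '300:51/34', '301:55/34', '302:92/32', '303:110/15', '304:114/14', '305:115/15', '306:118/15', '307:117/14']
119 mark row cols ['292:119/16', '293:121/16', '294:117/15', '295:119/16', '296:111/16', '297:88/15', '298:57/34', '299:52/33', '300:52/33', '301:63/33', '302:94/31', '303:119/15', '304:119/15', '305:122/15', '306:122/15', '307:120/15']
122 mark row cols ['292:115/14', '293:119/16', '294:117/14', '295:118/14', '296:108/14', '297:86/15', '298:65/34', '299:58/33', '300:60/34', '301:64/35', '302:98/33', '303:116/15', '304:119/15', '305:119/14', '306:117/16', '307:116/14']
125 mark row cols ['292:114/15', '293:115/15', '294:114/16', '295:113/14', '296:113/14', '297:115/15', '298:113/15', '299:117/15', '300:111/15', '301:112/16', '302:117/14', '303:117/15', '304:117/15', '305:114/15', '306:118/15', '307:116/14']
0 0.2 [-1.28  0.74  1.22  2.03 -0.85  1.01 -2.88]
0 0.107 [-1.17  0.83  1.03  2.07 -1.    0.86 -2.79]
0.03 0.2 [-1.35  0.72  1.25  2.09 -0.84  0.99 -2.89]
0.03 0.107 [-1.22  0.81  1.04  2.13 -1.01  0.83 -2.78]
0.06 0.2 [-1.42  0.69  1.28  2.15 -0.84  0.96 -2.91]
0.06 0.107 [-1.28  0.78  1.06  2.19 -1.03  0.8  -2.78]
0.08 0.2 [-1.48  0.68  1.31  2.18 -0.84  0.95 -2.91]
0.08 0.107 [-1.32  0.77  1.07  2.23 -1.04  0.78 -2.78]
```

View pics/w2z.png

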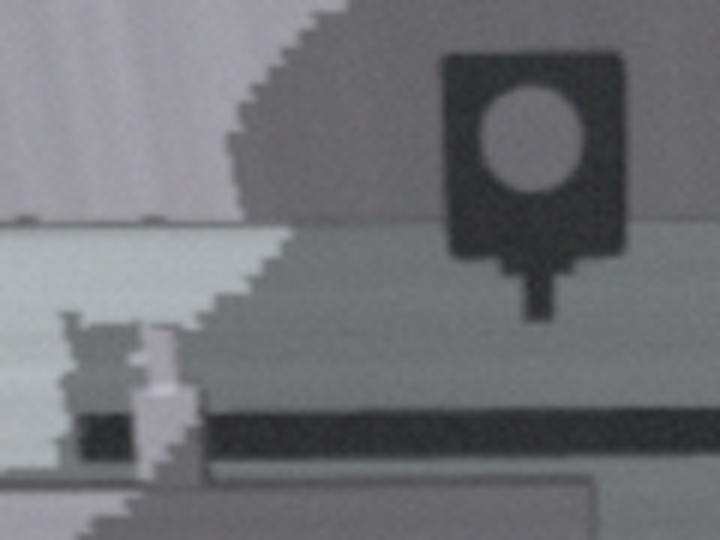

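```bash
cat >> h.py <<'E'
u=np.radians(-6.4); UX=np.array([np.cos(u),np.sin(u),0]); HD=np.array([.5105,.1727,0])
E
python3 - <<'E'
from h import *
z=np.load("w2.npz");C=(calibration("wrist"),cv2.Rodrigues(z["rvec"])[0],z["tvec"]);im,d=z["im"],z["d"];P=cloud(C,d)
print("index z",P[126:132,236:238,2].round(3).tolist())
a=plane(C,299.5,122,.032);b=plane(C,236.5,126,.032);D=(b-a)@UX;print("pull",D,a,b)
q=quat(-96.4)
env.movel(HD+[0,0,.2],.2,rot=q)
env.movel(HD+[0,0,.107],.15,stop_force=10);st("tcp_pos","force")
env.grip(0.,80);s=st("tcp_pos","opening","gripper_force","force")
p=s["tcp_pos"]; np.save("car.npy",p)
print(env.movel(p-UX*(D-.004),.08,stop_force=35)); st("tcp_pos","opening","force")
C=cal("wrist");im,d=camera("wrist");cv2.imwrite("pics/w3.png",im);np.savez("w3.npz",im=im,d=d,rvec=C[0]["rvec"],tvec=C[2])
E
```

```text
index z [[0.032, 0.032], [0.032, 0.033], [0.033, 0.032], [0.032, 0.032], [0.032, 0.031], [0.032, 0.032]]
pull 0.04732270465361493 [0.49748768 0.11945183 0.032     ] [0.54482639 0.11694874 0.032     ]
{'time': np.float64(15.2583), 'tcp_pos': array([0.5109, 0.1727, 0.1078]), 'force': array([ 0.4759, -0.5218,  0.3563])}
{'time': np.float64(15.8583), 'tcp_pos': array([0.5108, 0.1728, 0.1074]), 'opening': np.float64(0.0225), 'gripper_force': np.float64(77.9534), 'force': array([0.3456, 0.4274, 4.7264])}
False
{'time': np.float64(16.55), 'tcp_pos': array([0.4691, 0.1771, 0.1075]), 'opening': np.float64(0.0225), 'force': array([ 7.2369, -1.7628, -6.5877])}
```

View pics/w3.png

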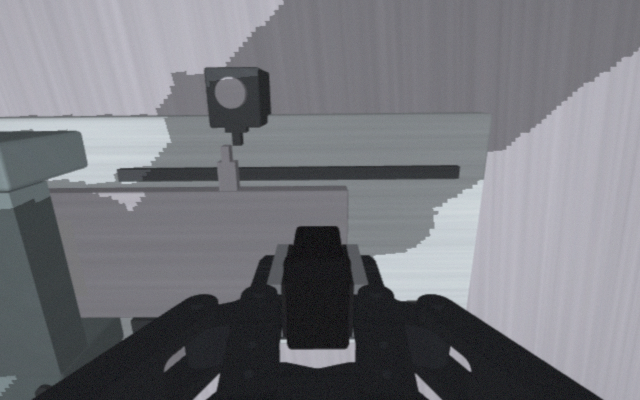

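Index tip is at about (227,150), mark tip at about (237,140): slightly short, as planned. I'll measure it precisely and correct.

```bash
cat >> h.py <<'E'
def gap(C,im,d,verbose=True):
    P=cloud(C,d); UY=np.array([-UX[1],UX[0],0]); o=np.array([.4975,.1195,0])
    X=(P-o)@UX; Y=(P-o)@UY; Z=P[...,2]
    reg=(abs(X)<.02)&(Z>.0285)&(Z<.038)
    out={}
    for k in range(-12,20,2):
        m=reg&(Y>k/1000)&(Y<(k+2)/1000); c=X[m]*1000
        if m.sum()>3: 
            out[k]=((np.percentile(c,2)+np.percentile(c,98))/2,np.ptp(c))
            if verbose: print(k,m.sum(),"mid %.2f width %.2f z %.4f"%(*out[k],np.median(Z[m])))
    return out
E
python3 - <<'E'
from h import *
z=np.load("w3.npz");C=(calibration("wrist"),cv2.Rodrigues(z["rvec"])[0],z["tvec"]);gap(C,z["im"],z["d"])
im=z["im"].max(2)
for r in (135,138,141,143,145,147,149,152,155): print(r,im[r,215:247].tolist())
C2=C; print((plane(C,227,150,.031)-plane(C,237,140,.031))@UX)
E
```

```text
-12 267 mid -0.31 width 22.02 z 0.0338
-10 253 mid -0.41 width 21.71 z 0.0338
-8 171 mid -0.17 width 21.87 z 0.0336
-6 87 mid -0.17 width 9.27 z 0.0339
-4 54 mid -0.09 width 3.97 z 0.0336
-2 52 mid -0.29 width 3.53 z 0.0339
0 41 mid 2.71 width 9.87 z 0.0318
2 47 mid 5.51 width 3.87 z 0.0318
4 48 mid 5.59 width 3.85 z 0.0317
6 49 mid 5.51 width 7.35 z 0.0317
8 95 mid 5.61 width 8.22 z 0.0319
10 83 mid 5.52 width 7.85 z 0.0318
12 92 mid 5.55 width 8.46 z 0.0318
14 87 mid 5.52 width 8.14 z 0.0317
16 89 mid 5.47 width 8.08 z 0.0320
18 82 mid 5.47 width 8.44 z 0.0319
135 [143, 139, 140, 139, 141, 143, 142, 143, 138, 142, 139, 141, 140, 141, 143, 138, 117, 74, 60, 56, 64, 59, 62, 58, 55, 53, 48, 74, 114, 140, 141, 141]
138 [139, 138, 138, 139, 140, 136, 136, 136, 139, 135, 141, 136, 139, 139, 137, 137, 124, 87, 63, 60, 62, 59, 63, 60, 56, 52, 45, 59, 104, 136, 139, 140]
141 [134, 134, 135, 136, 135, 137, 134, 135, 132, 133, 135, 133, 135, 138, 136, 134, 124, 97, 61, 52, 62, 61, 61, 59, 58, 53, 45, 52, 101, 130, 137, 134]
143 [136, 134, 133, 134, 134, 135, 136, 135, 133, 134, 133, 133, 132,
[... 207 characters left out ...]
4, 94, 115, 131, 134, 135, 136]
147 [136, 133, 133, 133, 134, 132, 125, 127, 126, 123, 124, 128, 124, 109, 86, 88, 96, 122, 134, 133, 136, 136, 134, 135, 135, 136, 135, 134, 134, 132, 134, 134]
149 [138, 136, 137, 136, 136, 131, 126, 126, 128, 127, 127, 125, 126, 109, 89, 83, 98, 119, 133, 135, 135, 135, 134, 137, 132, 137, 134, 136, 136, 132, 134, 134]
152 [135, 131, 135, 133, 134, 133, 126, 127, 125, 124, 127, 126, 126, 115, 94, 82, 88, 110, 131, 134, 135, 135, 134, 134, 134, 134, 137, 134, 135, 135, 137, 135]
155 [137, 138, 138, 137, 140, 134, 130, 127, 125, 127, 128, 129, 125, 120, 96, 85, 88, 111, 130, 138, 136, 140, 139, 139, 140, 139, 142, 140, 137, 137, 140, 140]
0.004677457038361007
```

Run:
```python
from h import *
def meas(v=False):
    C=cal("wrist");im,d=camera("wrist");o=gap(C,im,d,v)
    m=np.mean([o[k][0] for k in (-4,-2)]);i=np.mean([o[k][0] for k in (4,8,10,12)]);print("mark %.2f index %.2f"%(m,i));return i-m,im
cmd=np.load("car.npy")-UX*.0433
e,_=meas()
for k in range(3):
    cmd=cmd-UX*e/1000
    env.movel(cmd,.03); env.dwell(.5)
    e,im=meas(); st("tcp_pos","force","opening")
    if abs(e)<.25: break
cv2.imwrite("pics/w4.png",cv2.resize(im[60:220,130:350],None,fx=3.5,fy=3.5,interpolation=cv2.INTER_CUBIC))
C=cal("top");im,d=camera("top");P=cloud(C,d)
m=(np.linalg.norm(P[...,:2]-PIN[:2],axis=-1)<.009)&(P[...,2]>.05);print("pin",np.median(P[m][:,2]))
a=im[120:260,230:440];cv2.imwrite("pics/top4.png",cv2.resize(a,None,fx=3.6,fy=3.6,interpolation=cv2.INTER_CUBIC))
```

```text
mark -0.18 index 5.70
mark -0.22 index 0.18
{'time': np.float64(17.5417), 'tcp_pos': array([0.4637, 0.1777, 0.1075]), 'force': array([ 8.0107, -2.21  , -6.7021]), 'opening': np.float64(0.023)}
mark -0.17 index -0.05
{'time': np.float64(18.3417), 'tcp_pos': array([0.4635, 0.1777, 0.1075]), 'force': array([ 9.5564, -2.8235, -8.1106]), 'opening': np.float64(0.0226)}
pin 0.07002365864623797
```

View pics/w4.png

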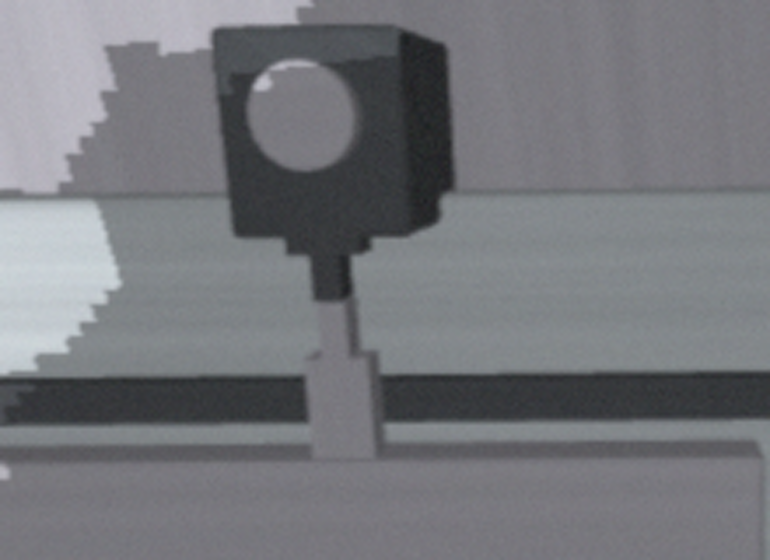

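View pics/top4.png

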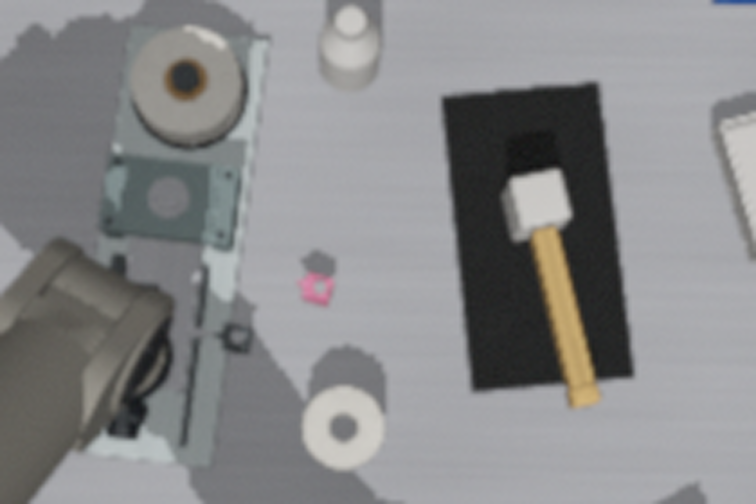

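The pointers line up at about (333,300) in the wrist crop. In the top view the pin is down and the mallet stands on the mat, so I'm handing in.

```bash
python3 -c "
from h import *
print(job.job_done())"
```

```text
the job is handed in; nothing more can be done
None
```

The job is handed in: I knocked the lock pin fully down with the mallet and stood the mallet back on its mat. The gripper is holding the carriage with its pointer about 0.1 mm from the mark, at about 18 s of the 72 s allowed.

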